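# Dip the glazing brush and lay it on its rest

## Task

Pick up the flat brush from the bench, tip its bristle end down into the low wide pot that has no handle, so that the bristle tip stays at least 2 cm below the pot's rim for about half a second, then lift it out and lay it down gently on the white brush rest, its handle lying level in both notches, and let go. Do not dip it in the tea mug, and do not shove or tip the pot, the mug, the vase or the lidded jar or press hard on the pot.

Things in the scene. Friction and masses are not known exactly. Their poses are not given: they have to be found in the camera images.
- brush_center (a point): Balance point of the brush, mid-width and mid-thickness of its handle: the place to grip. +x runs along the brush to the bristles, y across its width, z is its thickness (up). At the start it lies flat on the bench, this point 8 mm up, bristles roughly towards the robot. Handle: pale wooden bar 20 mm wide (y), 16 mm thick (z), from x = -90 to +55 mm. It is loose and weighs about 60 g.
- brush_tip (a point): The end of the brush's bristles, mid-width and mid-thickness, 110 mm along +x from the balance point; same axes.
- brush: The whole flat glazing brush, 200 mm long; origin on its underside, 8 mm below the balance point; same axes. Beyond the handle: a steel ferrule 36 mm wide, 16 mm thick from x = +55 to +77 mm, then dark bristles (stiff, rigid) 34 mm wide, 13 mm thick to x = +110 mm.
- pot_rim (a point): The centre of the mouth, at rim height, of the low wide white ceramic pot without a handle: 98 mm outside diameter, 60 mm tall, wall 5 mm, so the mouth is 88 mm across; the inner floor lies 54 mm below the rim and narrows to a radius of about 33 mm. Loose on the bench, 350 g, empty. z up.
- pot: The same pot; origin under its centre on the bench, z up.
- rest: White porcelain brush rest, fixed; origin under its centre on the bench, z up. Base plate 110 mm (x) by 70 mm (y), 6 mm thick, with two upright walls across it at x = -32 and +32 mm, each 8 mm thick and 70 mm wide (y), so 56 mm is free between them for the fingers. Each wall has a notch open at the top, 36 mm wide, centred at y = 0; the lugs beside it reach 42 mm above the bench.
- rest_bed (a point): Middle of the rest at the level of the notch floors, 30 mm above the bench; axes as the rest. The brush lies along x in both notches, its handle (not the wider ferrule) in them, balance point about over this point and 8 mm above it; the bristles may overhang at either end.
- mug: White tea mug with a handle, 80 mm diameter, 90 mm tall; origin under its centre, z up, handle on its +y side (about 30 mm out). Loose; not to be used. It and the pot stand side by side, in either order.
- mug_rim (a point): The centre of the mug's mouth, at rim height.
- vase: White porcelain vase, 76 mm diameter, 125 mm tall; origin under its centre, z up. Loose bystander.
- jar: Blue lidded jar, 84 mm diameter, 110 mm tall; origin under its centre, z up. Loose bystander.
Mind the look-alikes: they are no part of the job. What is shaped like the pot but pink or purple is not meant.

How it is judged:
On the way, in this order (a step that is already met when the one before it is completed fails the run):
1. the brush is held in the fingers, its balance point more than 60 mm above the bench (contact force between the fingers and brush above 0.5 N and height (world z) of brush_center above 0.06 m), for 0.1 s.
2. the held brush's bristle tip is inside the pot's mouth, at least 18 mm below the rim, for 0.4 s, the pot standing (contact force between the fingers and brush above 0.5 N and z of brush_tip in the frame of pot_rim below -0.018 m and horizontal distance between brush_tip and pot_rim below 0.044 m and angle between pot's own z axis and vertical below 0.2 rad), for 0.4 s.
3. the held brush's tip is out again, more than 10 mm above the rim (contact force between the fingers and brush above 0.5 N and z of brush_tip in the frame of pot_rim above 0.01 m), for 0.05 s.
4. the brush, still held, is lowered to the rest: within about 15 mm of lying in both notches (contact force between the fingers and brush above 0.5 N and y of brush_center in the frame of rest between -0.013 and 0.013 m and z of brush_center in the frame of rest between 0.034 and 0.059 m and angle between brush_center's own x axis and vertical between 1.425 and 1.715 rad and angle between the x axis of brush_center and the x axis of rest, either way round below 0.3 rad and (x of brush_tip in the frame of rest between 0.085 and 0.165 m or x of brush_tip in the frame of rest between -0.165 and -0.085 m)).
At the end, for the whole second after the job is handed in: The brush lies released, at rest and level (0.1 rad) in both notches of the rest, along its x axis (0.3 rad, either way round), balance point within 13 mm of its middle line and 34 to 44 mm up, bristle tip 85 to 165 mm from its middle along x; pot and mug stand upright (y of brush_center in the frame of rest between -0.013 and 0.013 m and z of brush_center in the frame of rest between 0.034 and 0.044 m and angle between brush_center's own x axis and vertical between 1.47 and 1.67 rad and angle between the x axis of brush_center and the x axis of rest, either way round below 0.3 rad and (x of brush_tip in the frame of rest between 0.085 and 0.165 m or x of brush_tip in the frame of rest between -0.165 and -0.085 m) and contact force between the fingers and brush below 0.1 N and linear speed of brush below 0.03 m/s and angular speed of brush below 0.2 rad/s and angle between each of pot, mug's own z axis and vertical below 0.1 rad); the robot touches nothing.
It fails at once if the pot is shoved more than 30 mm or tipped more than 0.35 rad (distance of pot from where it was at the start of the episode above 0.03 m or angle between pot's own z axis and vertical above 0.35 rad).
It fails at once if the pot is pressed by the brush or the arm with more than 20 N (contact force between any of brush, the arm, the fingers and pot above 20 N).
It fails at once if the mug, the vase or the lidded jar is shoved more than 30 mm or tipped more than 0.35 rad ((distance of mug from where it was at the start of the episode above 0.03 m or angle between mug's own z axis and vertical above 0.35 rad) or (distance of vase from where it was at the start of the episode above 0.03 m or angle between vase's own z axis and vertical above 0.35 rad) or (distance of jar from where it was at the start of the episode above 0.03 m or angle between jar's own z axis and vertical above 0.35 rad)).
It fails at once if the brush's tip goes into the tea mug (horizontal distance between brush_tip and mug_rim below 0.036 m and z of brush_tip in the frame of mug_rim below -0.003 m).
It also fails if it takes over 51 s, if anything falls off the work surface, if the arm or the gripper's body presses on something with over 40 N, if the wrist force passes 120 N, or if a joint passes its speed limit or range.

## Robot

A 6-joint arm with a two-finger parallel gripper is mounted at the origin on the work surface. World frame = base frame: x ahead of the robot, y to its left, z up, the work surface at z = 0. Lengths are in m, angles in rad, forces in N, time in s.
With the tool pointing down it reaches from about 0.275 to 0.725 m from the base axis. Payload 15.9 kg.
Tool frame: the origin (TCP) lies between the finger pads; the fingertips stand ahead of it and the grasp point (between the pads) is the TCP (ctrl.tip_reach is the z of the fingertips in the tool frame, in m); z points along the fingers, y is the line along which they close (so a half turn about z gives the same grasp; the last joint's range is limited). The gripper opens to 85 mm and grips with 20 to 120 N. Pads are 22 mm wide; open, the fingers measure 114 mm over their backs; the gripper's body (76 mm by 85 mm) begins 54 mm behind the grasp point. The pads swing forward as they close: fully open they stand 13 mm farther back than shut.
Start: joints at [1.239, 0.213, -0.034, 1.323, 0, 1.571], TCP at [0.163, 0.473, 0.23] pointing down, gripper open.
Joint ranges: [-2.98, 2.98], [-0.74, 1.72], [-1.14, 1.35], [-2.1, 2.04], [-1.57, 1.44], [-3.14, 3.14]. Speed limits (rad/s): [1.89, 1.89, 2.39, 2.57, 3.14, 3.14].

## Interface

Orientations are given as a unit quaternion [x, y, z, w].
In Python, from rig import ctrl gives the robot as it stands. The module is installed in compiled form; this text tells all that it offers.
- The arm moves only by the shell command python3 -m pendant 'ROWS' [FORCE]. ROWS is JSON, a list of rows, each a list of 7 numbers: the turn, a rotation vector about the world's x, y, z as a fraction of full scale, then the shift along the world's x, y, z as a fraction of full scale, then the closure in counts, from 0 (fully open) to 255 (shut). A call has 1 to 10 rows; each row shifts and turns the commanded pose from where the row before left it; what a row does not reach is not made up. Full scale, the value 1, is 0.025 m for a shift and 5 degrees for a turn. A row lasts 1/10 s, in which the tool goes at most 50 mm and 8.59 degrees, less where a joint would pass 70% of its speed; a pose out of reach is approached as far as the arm can. A call with a number of a shift or a turn outside -1 to 1 is refused whole. A call with a gripper value outside its range is refused whole. The fingers move at their own pace and stop on an object; FORCE is the grip in N (left out, the last holds). Time passes only in rows, so rows that do not move let the fingers close. It gives the time, the measured TCP pose, the force, the opening and the grip force at its end, in the units of the state.
- ctrl.read_state(): the state, without advancing time (a new reading comes with each control period).
- ctrl.capture(name): name is "scene" or "top" or "wrist"; returns a dict with "color" (420x560x3 uint8, red, green, blue), "z_map" (420x560 float32, m along the optical axis (not along the pixel's ray), 0 where there is no reading), "vertical_fov" (degrees; the focal length in pixels is half the picture's height over the tangent of half this angle, whatever the lens; pixels are square), "cx", "cy" (the principal point, pixels), "R" (3x3) and "t" (3): a world point X has camera coordinates R X + t. Camera axes: x right, y down, z forward; pixel columns grow to the right and rows downward; lengths in m; the calibration is good to about 2 mm. A picture is of the moment at which its call begins.
- ctrl.close_job(): hands the job in; it is judged then, once.
The state is a dict: "clock": time; "qpos": joint angles; "dq": joint speeds; "joint_efforts": joint torques, N m; "tcp_pos": TCP position; "eef_rot": TCP orientation; "wrist_force": force on the tool from outside, world axes, zero at the start; "wrist_torque": the same for the moment, N m; "grip_width": finger opening in m; "gripper_force": force on a finger pad.
Only numpy, scipy, OpenCV 4.12 (cv2) and the standard library are available. Lean on these libraries where they do the work, as an engineer would, in place of code of your own. Each camera call takes 0.05 s, during which the arm holds its last target. There are 200 camera calls.

## Working session

There is one attempt and no reset: what is moved stays moved. The work goes in short steps, Python scripts to look and compute and a shell command to move; the robot and the scene stay as the last step left them, time stands still between calls to the robot, and variables do not carry over. Pictures are saved under pics/ and viewed, at most 10 in all, crops included, and the job is handed in when it is done.

```bash
mkdir -p pics; cat > h.py <<'E'
import numpy as np, cv2, pickle
from rig import ctrl
def cap(n, tag):
    c=ctrl.capture(n); pickle.dump(c,open(f'{tag}.pkl','wb'))
    cv2.imwrite(f'pics/{tag}.png',cv2.cvtColor(c['color'],cv2.COLOR_RGB2BGR)); return c
def load(tag): return pickle.load(open(f'{tag}.pkl','rb'))
def world(c,u,v,z=None):
    """pixel->world by depth, or by plane z"""
    f=210/np.tan(np.radians(c['vertical_fov'])/2)
    d=np.array([(u-c['cx'])/f,(v-c['cy'])/f,1.]); R=np.array(c['R']);t=np.array(c['t'])
    if z is None: return R.T@(d*c['z_map'][int(round(v)),int(round(u))]-t)
    o=-R.T@t; r=R.T@d; return o+r*(z-o[2])/r[2]
def cloud(c):
    f=210/np.tan(np.radians(c['vertical_fov'])/2); v,u=np.mgrid[:420,:560]; Z=c['z_map']
    P=np.stack([(u-c['cx'])/f*Z,(v-c['cy'])/f*Z,Z],-1)-np.array(c['t'])
    return P@np.array(c['R'])
E
python3 - <<'E'
from h import *
a=cap('scene','s0');b=cap('top','t0')
s=ctrl.read_state();print({k:np.round(v,3) for k,v in s.items()},ctrl.tip_reach,b['vertical_fov'],b['cx'],b['cy'])
E
```

```text
{'clock': np.float64(0.1), 'qpos': array([ 1.239,  0.213, -0.035,  1.324,  0.   ,  1.571]), 'dq': array([-0.   ,  0.001,  0.001, -0.001, -0.002,  0.   ]), 'joint_efforts': array([-2.0000e-03, -6.8725e+01,  4.8781e+01,  1.2000e-02, -0.0000e+00,
       -0.0000e+00]), 'tcp_pos': array([0.163, 0.472, 0.229]), 'eef_rot': array([ 0.165,  0.986, -0.   , -0.   ]), 'wrist_force': array([ 0.056, -0.169, -0.781]), 'wrist_torque': array([-0.068, -0.   , -0.004]), 'gripper_force': np.float64(0.0), 'grip_width': np.float64(0.086)} 0.019 43.99368505683243 276.05812392424605 213.20712125458454
```

View pics/s0.png

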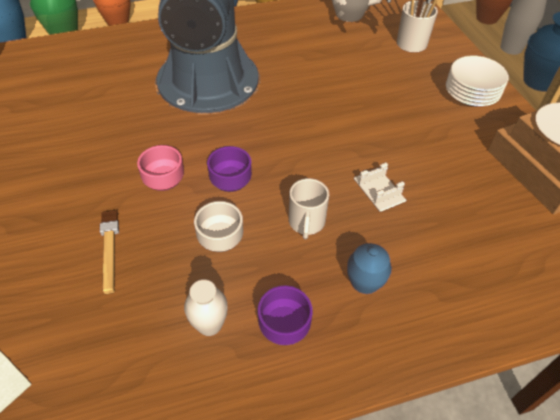

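View pics/t0.png

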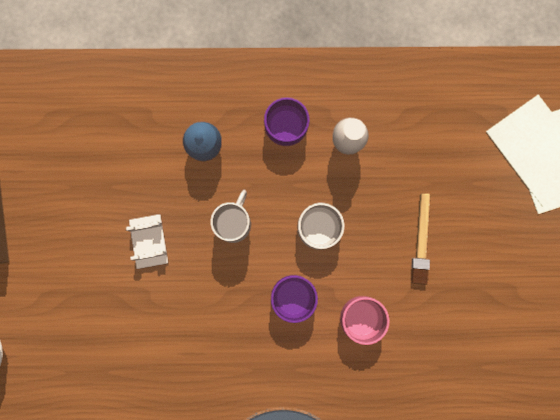

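The candidates in the top picture are:
- white bowl without a handle at (321,226)
- mug with a handle at (230,222), handle tip at (243,193)
- purple bowls at (287,121) and (294,299)
- pink bowl at (365,321)

The white one at (321,226) fits "low wide white pot without a handle". The brush runs from (425,195) to its bristles at about (421,283), the rest is at (148,243), the vase at (350,136) and the jar at (202,141). I'll confirm the pot in one crop and measure.

```bash
python3 - <<'E'
from h import *
c=load('t0')
im=cv2.imread('pics/t0.png')
cv2.imwrite('pics/c1.png',cv2.resize(im[150:310,110:440],None,fx=2.4,fy=2.4,interpolation=cv2.INTER_CUBIC))
P=cloud(c)
def reg(n,u0,u1,v0,v1,lo,hi):
    Q=P[v0:v1,u0:u1].reshape(-1,3);Q=Q[(Q[:,2]>lo)&(Q[:,2]<hi)].astype(np.float32)
    (x,y),r=cv2.minEnclosingCircle(Q[:,:2].copy()); rect=cv2.minAreaRect(Q[:,:2].copy())
    print(n,len(Q),'circ',np.round([x,y,r],4),'rect',np.round(rect[0],4),np.round(rect[1],4),round(rect[2],1),'zmax',Q[:,2].max().round(3))
reg('pot',290,352,195,260,.052,.066)
reg('mug',205,262,185,260,.083,.097)
reg('vase',325,375,110,165,.03,.14)
reg('jar',178,228,115,170,.03,.12)
reg('purN',258,315,95,150,.05,.07)
reg('purS',265,323,270,330,.05,.07)
reg('pink',337,395,293,350,.05,.07)
reg('restwalls',115,180,205,280,.022,.05)
reg('restall',115,180,205,280,.003,.05)
reg('brushall',400,445,180,300,.005,.03)
reg('handle',400,445,180,257,.008,.03)
E
```

```text
pot 347 circ [ 0.5311 -0.0872  0.0491] rect [ 0.5317 -0.0878] [0.0957 0.0958] 89.3 zmax 0.065
mug 242 circ [0.5395 0.1032 0.04  ] rect [0.539  0.1031] [0.0784 0.0782] 0.4 zmax 0.094
vase 1040 circ [ 0.7218 -0.1517  0.0386] rect [ 0.7209 -0.1512] [0.0751 0.0744] 56.6 zmax 0.13
jar 1204 circ [0.7174 0.1649 0.0427] rect [0.7156 0.1641] [0.0806 0.083 ] 35.7 zmax 0.111
purN 381 circ [ 0.7609 -0.0175  0.0491] rect [ 0.7608 -0.0181] [0.095  0.0969] 89.4 zmax 0.066
purS 364 circ [ 0.3785 -0.028   0.0491] rect [ 0.3786 -0.0273] [0.096  0.0953] 89.6 zmax 0.065
pink 409 circ [ 0.3322 -0.1762  0.0491] rect [ 0.332  -0.1755] [0.0961 0.0965] 60.0 zmax 0.064
restwalls 284 circ [0.5044 0.289  0.0493] rect [0.5046 0.2899] [0.0722 0.0713] 9.7 zmax 0.047
restall 1626 circ [0.5047 0.2886 0.1053] rect [0.5037 0.2928] [0.1648 0.1414] 0.2 zmax 0.047
brushall 1096 circ [ 0.4995 -0.3195  0.1293] rect [ 0.4995 -0.3193] [0.0931 0.2523] 89.2 zmax 0.023
handle 597 circ [ 0.5337 -0.3154  0.0702] rect [ 0.5334 -0.318 ] [0.0223 0.1394] 84.0 zmax 0.023
```

View pics/c1.png

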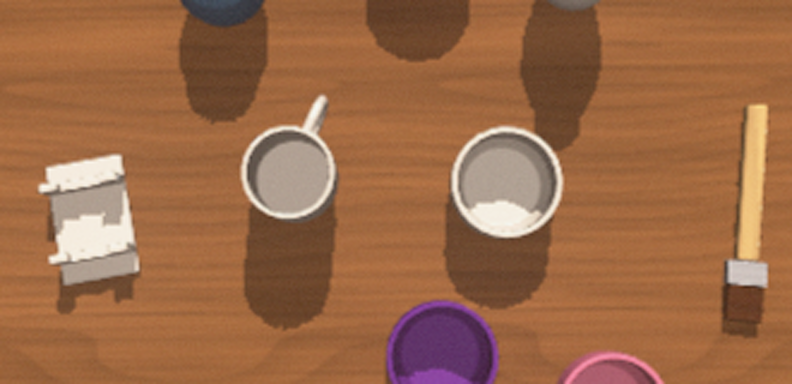

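The crop confirms it: the white bowl at crop (507,182) has no handle, while the mug at (290,172) has one at (318,105). The brush tail is at crop (757,104), the ferrule starts at about (747,260) and the tip is at about (743,322). I'll work out the brush pose and move above it.

```bash
python3 - <<'E'
from h import *
c=load('t0')
px=lambda x,y:(110+x/2.4,150+y/2.4)
a=world(c,*px(757,104),.016);f=world(c,*px(747,260),.016);t=world(c,*px(743,322),.0145)
print(a,f,t,np.linalg.norm(t-a)); d=(t-a)[:2]
print('yaw',np.degrees(np.arctan2(d[1],d[0])),'bal',a[:2]+d*90/200, 'bal2',a[:2]+(f-a)[:2]*90/145)
E
python3 -m pendant '[[0,0,1,0.5,-1,0,0],[0,0,1,0.5,-1,0,0],[0,0,1,0.5,-1,0,0],[0,0,0,0.5,-1,0,0],[0,0,0,0.5,-1,0,0],[0,0,0,0.5,-1,0,0],[0,0,0,0.5,-1,0,0],[0,0,0,0.5,-1,0,0],[0,0,0,0.5,-1,0,0],[0,0,0,0.5,-1,0,0]]'
```

```text
[ 0.60321928 -0.32380894  0.016     ] [ 0.45998949 -0.30904476  0.016     ] [ 0.40393762 -0.30367936  0.0145    ] 0.20030134549540615
yaw 174.23207852532605 bal [ 0.51354253 -0.31475063] bal2 [ 0.51431803 -0.31464496]
clock: 1.1
tcp_pos: [0.2881, 0.2216, 0.2296]
eef_rot: [0.035, 0.999, -0.0, -0.0]
wrist_force: [0.8, -0.0, -0.2]
grip_width: 0.0855
gripper_force: 0.0
```

```bash
python3 -m pendant '[[0,0,-0.36,0.4,-1,0,0],[0,0,0,0.4,-1,0,0],[0,0,0,0.4,-1,0,0],[0,0,0,0.4,-1,0,0],[0,0,0,0.4,-1,0,0],[0,0,0,0.4,-1,0,0],[0,0,0,0.4,-1,0,0],[0,0,0,0.4,-1,0,0],[0,0,0,0.4,-1,0,0],[0,0,0,0.4,-1,0,0]]' 
python3 -m pendant '[[0,0,0,0.4,-1,0,0],[0,0,0,0.4,-1,0,0],[0,0,0,0.4,-1,0,0],[0,0,0,0.4,-1,0,0],[0,0,0,0.4,-1,0,0],[0,0,0,0.4,-1,0,0],[0,0,0,0.4,-1,0,0],[0,0,0,0.4,-1,-0.5,0],[0,0,0,0.4,-1,-0.5,0],[0,0,0,0.4,-1,-0.5,0]]'
python3 - <<'E'
from h import *
cap('wrist','w1'); s=ctrl.read_state(); print(s['tcp_pos'],s['eef_rot'],s['qpos'])
E
```

```text
clock: 2.1
tcp_pos: [0.388, -0.0284, 0.2295]
eef_rot: [0.051, 0.999, 0.0, -0.0]
wrist_force: [0.2, -0.3, -0.7]
grip_width: 0.0852
gripper_force: 0.0
clock: 3.1
tcp_pos: [0.488, -0.2783, 0.1914]
eef_rot: [0.051, 0.999, 0.0, -0.0]
wrist_force: [0.9, -0.2, 0.3]
grip_width: 0.0855
gripper_force: 0.0
[ 0.48827075 -0.2808945   0.18886822] [ 5.13447396e-02  9.98680248e-01  1.17129338e-04 -1.21093828e-03] [-5.21547664e-01  3.55884156e-01  5.46826739e-02  1.27186005e+00
 -8.88384957e-04 -4.18811929e-01]
```

View pics/w1.png

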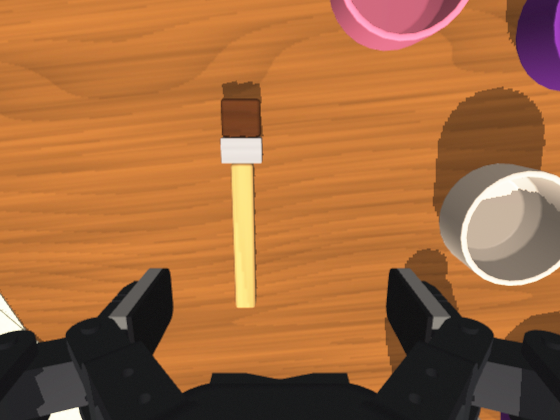

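The wrist view shows the brush from its tail at (246,306), through the ferrule start at (242,164), to the tip at (241,98). The white pot is at right, around (507,225). I'll compute the brush centre from here.

```bash
python3 - <<'E'
from h import *
c=load('w1')
a=world(c,245.5,306,.016);f=world(c,242,164,.016);t=world(c,240.5,99,.0145)
d=(t-a)[:2];print(a,f,t,np.linalg.norm(d),np.degrees(np.arctan2(d[1],d[0])),a[:2]+d*.45, a[:2]+(f-a)[:2]*90/145, np.degrees(np.arctan2(*(f-a)[[1,0]])))
P=cloud(c);m=(P[...,2]>.008)&(P[...,2]<.022)&(P[...,1]<-.25)&(P[...,0]>.47)&(P[...,0]<.62);m[260:,:180]=0;m[260:,380:]=0
Q=P[m][:,:2].astype(np.float32);print(len(Q),cv2.minAreaRect(Q),cv2.fitLine(Q,cv2.DIST_L2,0,.01,.01).ravel())
print(-np.array(c['R']).T@c['t'])
E
```

```text
[ 0.60118836 -0.32330734  0.016     ] [ 0.46147483 -0.30859411  0.016     ] [ 0.40682514 -0.30290695  0.0145    ] 0.19543089686939402 174.00816532327394 [ 0.51372491 -0.31412716] [ 0.51446961 -0.31417499] 173.98834223528348
2818 ((0.5361232161521912, -0.317081093788147), (0.020265040919184685, 0.1347918063402176), 84.07830810546875) [ 0.9945416  -0.10434093  0.5328668  -0.31625012]
[ 0.42088818 -0.27140691  0.33442266]
```

```bash
python3 -m pendant '[[0,0,0,0.5,-0.7,-1,0],[0,0,0,0.5,-0.7,-1,0],[0,0,0,0,0,-1,0],[0,0,0,0,0,-1,0],[0,0,0,0,0,-1,0],[0,0,0,0,0,-0.8,0],[0,0,0,0,0,-0.4,0],[0,0,0,0,0,0,0],[0,0,0,0,0,0,0]]' 40
```

```text
clock: 4.05
tcp_pos: [0.5132, -0.3124, 0.0379]
eef_rot: [0.051, 0.999, -0.0, 0.0]
wrist_force: [0.4, 0.0, 1.0]
grip_width: 0.0856
gripper_force: 0.0
```

```bash
python3 -m pendant '[[0,0,0,0.03,-0.08,-0.4,0],[0,0,0,0,0,-0.2,0],[0,0,0,0,0,0,120],[0,0,0,0,0,0,255],[0,0,0,0,0,0,255],[0,0,0,0,0,0,255],[0,0,0,0,0,0,255],[0,0,0,0,0,0,255]]' 40
```

```text
clock: 4.85
tcp_pos: [0.5137, -0.3143, 0.0223]
eef_rot: [0.051, 0.999, -0.0, 0.0]
wrist_force: [0.5, -0.5, -0.4]
grip_width: 0.0003
gripper_force: 0.0
```

The fingers shut fully without catching anything, so I'll look.

```bash
python3 - <<'E'
from h import *
cap('wrist','w2'); b=cap('scene','s2')
w=cv2.imread('pics/w2.png');s=cv2.resize(cv2.imread('pics/s2.png')[160:370,20:300],(560,420))
cv2.imwrite('pics/w2s.png',cv2.resize(np.hstack([w,s]),(800,300)))
s=ctrl.read_state();print(s['tcp_pos'],s['grip_width'],s['gripper_force'],ctrl.tip_reach)
E
```

```text
[ 0.51363349 -0.31428169  0.02225577] -0.00036526109418395244 0.0 0.019
```

View pics/w2s.png

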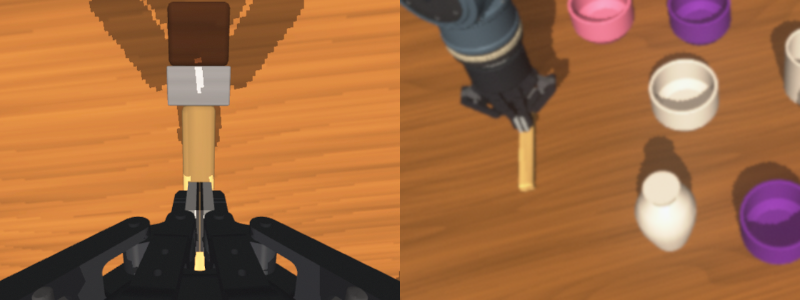

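The picture shows the shut fingers at (199,190) lying above the handle instead of around it. I'll measure the actual fingertip height with depth.

```bash
python3 - <<'E'
from h import *
c=load('w2')
for u,v in [(270,258),(288,258),(270,265),(288,265),(270,280),(290,280),(279,230),(279,180),(279,360),(279,367)]: print(u,v,np.round(world(c,u,v),4))
P=cloud(c)
print('bench',np.median(P[10:100,350:500,2][P[10:100,350:500,2]<.03]),c['t'])
b=load('s2');Q=cloud(b)
m=(abs(Q[...,0]-.514)<.03)&(abs(Q[...,1]+.314)<.03)&(Q[...,2]>.004)&(Q[...,2]<.05)
for u,v in [(146+6*i,160+j) for i in range(-2,0) for j in ()]:pass
# scene crop px(800x300 right half): (522,125)->scene
for x,y in [(522,118),(522,122),(524,127),(525,140),(526,185)]:
    u=20+(x-400)/400*280; v=160+y/300*210; print((round(u),round(v)),np.round(world(b,u,v),4))
E
```

```text
270 258 [ 0.5027 -0.3169  0.0299]
288 258 [ 0.5032 -0.3096  0.0304]
270 265 [ 0.5025 -0.3167  0.0373]
288 265 [ 0.5032 -0.3098  0.0374]
270 280 [ 0.5023 -0.3163  0.0507]
290 280 [ 0.5032 -0.3094  0.0503]
279 230 [ 0.496  -0.3125  0.0155]
279 180 [ 0.4742 -0.3103  0.0142]
279 360 [ 0.5628 -0.3194  0.0148]
279 367 [ 0.5663 -0.3197  0.0154]
bench -0.0012600451284754152 [ 0.26037947 -0.50229276  0.03211849]
(105, 243) [ 0.5238 -0.31    0.0566]
(105, 245) [ 0.5263 -0.3116  0.051 ]
(107, 249) [ 0.5252 -0.3121  0.0374]
(108, 258) [ 0.5327 -0.3163  0.0174]
(108, 290) [ 0.6045 -0.3221  0.0147]
```

```bash
python3 - <<'E'
from h import *
c=load('w2')
for v in range(244,262,2): print(v,[tuple(np.round(world(c,u,v)[[0,2]],4)) for u in (266,270,274,284,288,292)])
E
python3 -m pendant '[[0,0,0,0,0,0.6,0],[0,0,0,0,0,0,0],[0,0,0,0,0,0,0],[0,0,0,0,0,0,0],[0,0,0,0,0,0,0],[0,0,0,0,0,0,0]]'
```

```text
244 [(np.float64(0.5018), np.float64(0.0157)), (np.float64(0.5023), np.float64(0.0148)), (np.float64(0.5024), np.float64(0.0151)), (np.float64(0.5033), np.float64(0.0139)), (np.float64(0.5033), np.float64(0.0145)), (np.float64(0.503), np.float64(0.0157))]
246 [(np.float64(0.5032), np.float64(0.0144)), (np.float64(0.5034), np.float64(0.0145)), (np.float64(0.5034), np.float64(0.0149)), (np.float64(0.5037), np.float64(0.0152)), (np.float64(0.5038), np.float64(0.0154)), (np.float64(0.5045), np.float64(0.0142))]
248 [(np.float64(0.5043), np.float64(0.014)), (np.float64(0.5043), np.float64(0.0145)), (np.float64(0.5043), np.float64(0.015)), (np.float64(0.5049), np.float64(0.0146)), (np.float64(0.5052), np.float64(0.0144)), (np.float64(0.505), np.float64(0.0152))]
250 [(np.float64(0.5049), np.float64(0.0148)), (np.float64(0.5052), np.float64(0.0146)), (np.float64(0.5054), np.float64(0.0147)), (np.float64(0.5055), np.float64(0.0155)), (np.float64(0.5061), np.float64(0.0145)), (np.float64(0.5059), np.float64(0.0155))]
252 [(np.float64(0.506), np.float64(0.0147)), (np.float64(0.506), np.float64
[... 652 characters left out ...]
float64(0.5034), np.float64(0.0283))]
258 [(np.float64(0.502), np.float64(0.0312)), (np.float64(0.5027), np.float64(0.0299)), (np.float64(0.5022), np.float64(0.0315)), (np.float64(0.5027), np.float64(0.0314)), (np.float64(0.5032), np.float64(0.0304)), (np.float64(0.5033), np.float64(0.0306))]
260 [(np.float64(0.5023), np.float64(0.0325)), (np.float64(0.5027), np.float64(0.0318)), (np.float64(0.5026), np.float64(0.0327)), (np.float64(0.5027), np.float64(0.0332)), (np.float64(0.5032), np.float64(0.0325)), (np.float64(0.5031), np.float64(0.0331))]
clock: 5.55
tcp_pos: [0.5134, -0.3142, 0.0368]
eef_rot: [0.051, 0.999, 0.0, -0.0]
wrist_force: [-0.9, 0.6, 0.1]
grip_width: 0.0845
gripper_force: 0.0
```

The shut tips stand at z≈0.028 while the TCP reads 0.022. With a tip reach of 19 mm, the real grasp point is about 25 mm behind the reported one. I'll go about 24 mm lower than before, in two steps with a force check, and then close.

```bash
python3 -m pendant '[[0,0,0,0,0,-0.8,0],[0,0,0,0,0,-0.4,0],[0,0,0,0,0,-0.2,0],[0,0,0,0,0,-0.1,0],[0,0,0,0,0,0,0]]'; python3 -m pendant '[[0,0,0,0,0,-0.04,150],[0,0,0,0,0,0,150],[0,0,0,0,0,0,255],[0,0,0,0,0,0,255],[0,0,0,0,0,0,255],[0,0,0,0,0,0,255]]' 40
```

```text
clock: 6.05
tcp_pos: [0.5136, -0.3143, -0.0003]
eef_rot: [0.051, 0.999, 0.0, -0.0]
wrist_force: [-0.4, 0.3, -0.1]
grip_width: 0.0852
gripper_force: 0.0
clock: 6.65
tcp_pos: [0.5138, -0.3144, -0.001]
eef_rot: [0.051, 0.999, -0.0, 0.0]
wrist_force: [-0.5, -0.3, 5.2]
grip_width: 0.0192
gripper_force: 39.8
```

```bash
python3 -m pendant '[[0,0,0,0,0,0.4,255],[0,0,0,0,0,0.8,255],[0,0,0,0,0,1,255],[0,0,0,0,0,1,255],[0,0,0,0,0,1,255],[0,0,0,0,0,1,255],[0,0,0,0,0,1,255],[0,0,0,0,0,1,255],[0,0,0,0,0,0.8,255],[0,0,0,0,0,0,255]]'; python3 -m pendant '[[-0.1,-0.99,0,0.35,0.88,0,255],[-0.1,-0.99,0,0.35,0.88,0,255],[-0.1,-0.99,0,0.35,0.88,0,255],[-0.1,-0.99,0,0.35,0.88,0,255],[-0.1,-0.99,0,0.35,0.88,0,255],[-0.1,-0.99,0,0.35,0.88,0,255],[-0.1,-0.99,0,0.35,0.88,0,255],[-0.1,-0.99,0,0.35,0.88,0,255],[-0.1,-0.99,0,0.35,0.88,0,255],[-0.1,-0.99,0,0.35,0.88,0,255]]'
python3 - <<'E'
from h import *
a=cap('wrist','w3');b=cap('scene','s3');
w=cv2.imread('pics/w3.png');s=cv2.resize(cv2.imread('pics/s3.png')[110:335,100:400],(560,420))
cv2.imwrite('pics/w3s.png',cv2.resize(np.hstack([w,s]),(800,300)))
from scipy.spatial.transform import Rotation as R
s=ctrl.read_state();print(s['tcp_pos'],s['grip_width'],s['gripper_force'],R.from_quat(s['eef_rot']).as_matrix().round(3))
E
```

```text
clock: 7.65
tcp_pos: [0.5146, -0.3149, 0.2021]
eef_rot: [0.051, 0.999, -0.001, 0.002]
wrist_force: [0.4, -0.9, -0.8]
grip_width: 0.0193
gripper_force: 39.2
clock: 8.65
tcp_pos: [0.6005, -0.0933, 0.199]
eef_rot: [0.046, 0.905, -0.021, 0.422]
wrist_force: [2.1, -0.4, -0.9]
grip_width: 0.0192
gripper_force: 39.2
[ 0.59866081 -0.09168392  0.19553725] 0.019143903321220856 39.30912494659424 [[-0.643  0.099  0.759]
 [ 0.065  0.995 -0.074]
 [-0.763  0.001 -0.647]]
```

View pics/w3s.png

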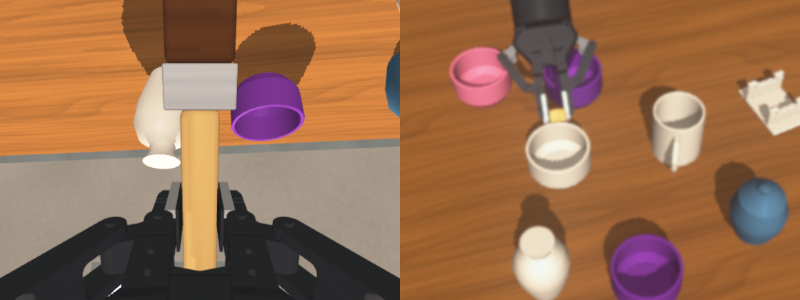

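The view shows the brush held straight, with the handle/ferrule edge at wrist pixel (200,109)·1.4 = (280,152). The bristle end points down (the vase appears upside down). In the scene view the gripper stands on the robot side of the pot. I'll get the tip from depth.

```bash
cat > tip.py <<'E'
from h import *
from scipy.spatial.transform import Rotation as R
def tip(c,s,v_edge=152,u=280):
    M=R.from_quat(s['eef_rot']).as_matrix()
    A=np.mean([world(c,u+k,v_edge+12) for k in range(-10,11)],0); B=np.mean([world(c,u+k,v_edge+90) for k in range(-10,11)],0)
    e=np.mean([world(c,u+k,v_edge+2) for k in range(-10,11)],0)
    ax=(A-B)/np.linalg.norm(A-B); n=M[:,2]-ax*(M[:,2]@ax); n/=np.linalg.norm(n)
    T=e+.055*ax+.008*n; C=e-.055*ax+.008*n
    return ax,T,C,M
E
python3 - <<'E'
from tip import *
s=ctrl.read_state(); ax,T,C,M=tip(load('w3'),s)
p=s['tcp_pos'];print('ax',ax,'toolx',M[:,0],'\ntip',T,'cen',C,'tip in tool',M.T@(T-p),'cen in tool',M.T@(C-p))
print('dip angle',np.degrees(np.arcsin(-ax[2])),'tip-pot',T-[.5315,-.0875,.06])
E
```

```text
ax [-0.63663487  0.06525106 -0.76839986] toolx [-0.64349054  0.06485837 -0.76270133] 
tip [ 0.52631679 -0.08537501  0.1191897 ] cen [ 0.59634662 -0.09255262  0.20371368] tip in tool [ 0.10519226 -0.0009655  -0.00600542] cen in tool [-0.00480336 -0.00108211 -0.00698003]
dip angle 50.2104142648994 tip-pot [-0.00518321  0.00212499  0.0591897 ]
```

```bash
python3 -m pendant '[[0,0,0,0,0,-0.9,255],[0,0,0,0,0,-0.9,255],[0,0,0,0,0,-0.9,255],[0,0,0,0,0,-0.6,255],[0,0,0,0,0,-0.3,255],[0,0,0,0,0,0,255],[0,0,0,0,0,0,255],[0,0,0,0,0,0,255],[0,0,0,0,0,0,255],[0,0,0,0,0,0,255]]' 
python3 - <<'E'
from tip import *
c=cap('wrist','w4');s=ctrl.read_state();p=s['tcp_pos'];M=R.from_quat(s['eef_rot']).as_matrix()
T=p+M@[.1052,-.001,-.006];print('tip-pot',T-[.5315,-.0875,.06],s['wrist_force'])
E
python3 -m pendant '[[0,0,0,0,0,0,255],[0,0,0,0,0,0,255],[0,0,0,0,0,0,255]]'
```

```text
clock: 9.75
tcp_pos: [0.6014, -0.0943, 0.1094]
eef_rot: [0.046, 0.906, -0.021, 0.421]
wrist_force: [0.2, -0.6, -0.9]
grip_width: 0.0187
gripper_force: 39.3
tip-pot [-0.00245273 -0.00043374 -0.02726675] [ 0.65156468 -0.3048539  -0.0757103 ]
clock: 10.1
tcp_pos: [0.6011, -0.0943, 0.1087]
eef_rot: [0.046, 0.906, -0.021, 0.42]
wrist_force: [-0.2, -1.2, -1.0]
grip_width: 0.0189
gripper_force: 39.3
```

```bash
python3 -m pendant '[[0,0,0,0,0,0.6,255],[0,0,0,0,0,1,255],[0,0,0,0,0,1,255],[0,0,0,0,0,1,255],[0,0,0,0,0,1,255],[0,0,0,0,0,1,255],[0,0,0,0,0,0.4,255],[0,0,0,0,0,0,255]]'
python3 -m pendant '[[0.1,0.99,0,-0.3,0.9,0,255],[0.1,0.99,0,-0.3,0.9,0,255],[0.1,0.99,0,-0.3,0.9,0,255],[0.1,0.99,0,-0.3,0.9,0,255],[0.1,0.99,0,-0.3,0.9,0,255],[0.1,0.99,0,-0.3,0.9,0,255],[0.1,0.99,0,-0.3,1,0,255],[0.1,0.99,0,-0.3,1,0,255],[0.1,0.99,0,-0.3,1,0,255],[0.1,0.99,0,-0.3,1,0,255]]'
python3 -m pendant '[[0,0,1,-0.3,1,0,255],[0,0,1,-0.3,0.6,0,255],[0,0,1,-0.2,0,0,255],[0,0,0,0,0,0,255],[0,0,0,0,0,0,255]]'
python3 - <<'E'
from tip import *
cap('wrist','w5');s=ctrl.read_state();print(s['tcp_pos'],R.from_quat(s['eef_rot']).as_matrix().round(3))
E
```

```text
clock: 10.9
tcp_pos: [0.6019, -0.0944, 0.261]
eef_rot: [0.046, 0.905, -0.021, 0.422]
wrist_force: [0.0, -0.2, -1.3]
grip_width: 0.019
gripper_force: 39.3
clock: 11.9
tcp_pos: [0.5257, 0.1418, 0.2576]
eef_rot: [0.051, 0.999, -0.0, -0.002]
wrist_force: [1.0, 0.1, -0.4]
grip_width: 0.019
gripper_force: 39.4
clock: 12.4
tcp_pos: [0.5062, 0.1805, 0.2579]
eef_rot: [-0.079, 0.997, -0.0, -0.0]
wrist_force: [1.0, -1.3, -0.5]
grip_width: 0.0192
gripper_force: 39.4
[0.50625892 0.18043354 0.25810662] [[-0.988 -0.157 -0.001]
 [-0.157  0.988 -0.   ]
 [ 0.001 -0.    -1.   ]]
```

View pics/w5.png

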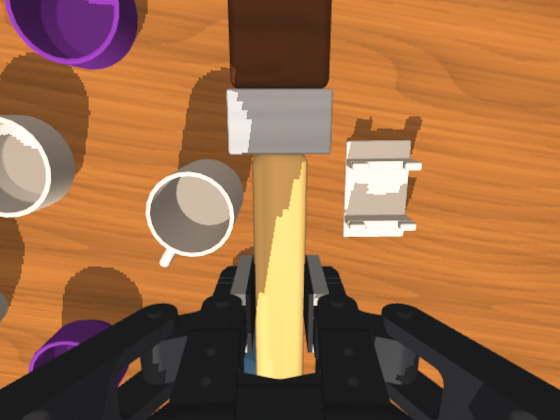

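The rest is visible with its base plate corners at about (346,141), (410,141), (344,236) and (404,236), and walls near rows 163 and 226. It is nearly aligned with the brush. I'll fit it from depth.

```bash
python3 - <<'E'
from tip import *
c=load('w5');P=cloud(c);s=ctrl.read_state()
sub=np.zeros((420,560),bool);sub[120:250,336:430]=1
for n,lo,hi in [('lugs+walls',.024,.05),('base',.0035,.012)]:
    m=sub&(P[...,2]>lo)&(P[...,2]<hi)
    if n=='base': m&=c['color'].min(-1)>70
    Q=P[m][:,:2].astype(np.float32);r=cv2.minAreaRect(Q);print(n,len(Q),r,Q.mean(0))
m=sub&(P[...,2]>.026)&(P[...,2]<.05);Q=P[m];xm=Q[:,0].mean()
for w in (Q[Q[:,0]<xm],Q[Q[:,0]>xm]):
    l=cv2.fitLine(w[:,:2].astype(np.float32),cv2.DIST_HUBER,0,.01,.01).ravel();print(len(w),w.mean(0),w.max(0),w.min(0),'dir',np.degrees(np.arctan2(l[1],l[0])))
for u,v in [(346,141),(410,141),(344,236),(404,236)]: print(np.round(world(c,u,v,.006),4))
m=abs(P[...,2])<.004;print('bench med',np.median(P[m][:,2]))
ax,T,C,M=tip(c,s,155,279);print(ax,T,C,M.T@(C-s['tcp_pos']))
E
```

```text
lugs+walls 1257 ((0.5050472021102905, 0.2899995744228363), (0.07271666079759598, 0.07011090219020844), 10.386725425720215) [0.50424856 0.29025277]
base 4209 ((0.5047850012779236, 0.29017767310142517), (0.10998652130365372, 0.06958990544080734), 9.985708236694336) [0.5003049 0.2895435]
603 [0.47284616 0.28560662 0.03409349] [0.4828948  0.31860228 0.04263295] [0.46402955 0.25016085 0.02601798] dir -80.428154
595 [0.5355119  0.29590063 0.03375309] [0.54653551 0.33020337 0.04239771] [0.5271975  0.26114445 0.02601807] dir -80.494576
[0.4577 0.2458 0.006 ]
[0.4469 0.314  0.006 ]
[0.5642 0.2657 0.006 ]
[0.5533 0.3344 0.006 ]
bench med -0.0013458506248487118
[-0.98769603 -0.15638113 -0.00122057] [0.40030939 0.16372867 0.2647833 ] [0.50895596 0.18093059 0.26491756] [-2.73724794e-03  6.67868294e-05 -6.81270461e-03]
```

```bash
python3 -m pendant '[[0,0,0.14,-0.03,0.87,0,255],[0,0,0,-0.03,0.87,0,255],[0,0,0,-0.03,0.87,0,255],[0,0,0,-0.03,0.87,0,255],[0,0,0,-0.03,0.88,0,255],[0,0,0,0,0,-1,255],[0,0,0,0,0,-1,255],[0,0,0,0,0,-1,255],[0,0,0,0,0,-1,255],[0,0,0,0,0,0,255]]'
python3 -m pendant '[[0,0,0,0,0,-1,255],[0,0,0,0,0,-1,255],[0,0,0,0,0,-0.7,255],[0,0,0,0,0,-0.4,255],[0,0,0,0,0,0,255],[0,0,0,0,0,0,255]]'
python3 - <<'E'
from tip import *
c=cap('wrist','w6');cap('scene','s6');s=ctrl.read_state()
ax,T,C,M=tip(c,s,155,279);print('tip',T,'C',C)
t=np.radians(9.8);D=C-[.5048,.29,0];print('in rest',np.cos(t)*D[0]+np.sin(t)*D[1],-np.sin(t)*D[0]+np.cos(t)*D[1],D[2],np.degrees(np.arctan2(-ax[1],-ax[0])),'level',ax[2])
w=cv2.imread('pics/w6.png');q=cv2.resize(cv2.imread('pics/s6.png')[120:240,310:470],(560,420),interpolation=cv2.INTER_CUBIC)
cv2.imwrite('pics/w6s.png',cv2.resize(np.hstack([w,q]),(800,300)))
E
```

```text
clock: 13.45
tcp_pos: [0.5011, 0.2884, 0.1555]
eef_rot: [-0.085, 0.996, -0.001, -0.002]
wrist_force: [-0.5, -1.1, -1.3]
grip_width: 0.0195
gripper_force: 39.4
clock: 14.05
tcp_pos: [0.503, 0.2899, 0.0824]
eef_rot: [-0.086, 0.996, 0.0, 0.001]
wrist_force: [-0.6, 0.4, -1.3]
grip_width: 0.0192
gripper_force: 39.4
tip [0.39729383 0.27155642 0.08993853] C [0.50567505 0.29032619 0.08883992]
in rest 0.0009178009795905185 0.00017248533852286436 0.08883992185850416 9.825192584479414 level 0.00998739076331569
```

View pics/w6s.png

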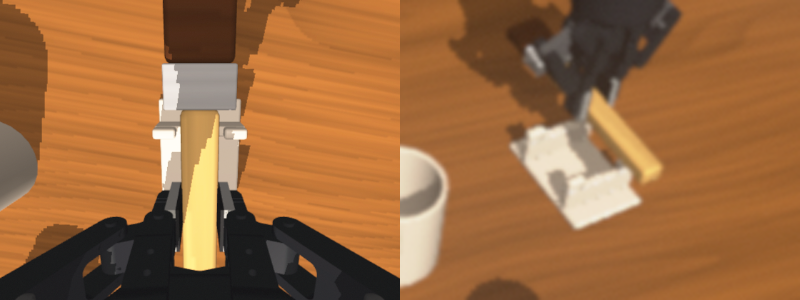

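The brush is centred over the rest, with the handle between the lugs at (165,133) and (235,133). I'll lower it gently.

```bash
python3 -m pendant '[[0,0,0,0,0,-0.6,255],[0,0,0,0,0,-0.6,255],[0,0,0,0,0,-0.4,255],[0,0,0,0,0,-0.2,255],[0,0,0,0,0,-0.1,255],[0,0,0,0,0,-0.04,255],[0,0,0,0,0,0,255],[0,0,0,0,0,0,255]]'
```

```text
clock: 14.95
tcp_pos: [0.5026, 0.2898, 0.0332]
eef_rot: [-0.086, 0.996, 0.0, 0.0]
wrist_force: [0.6, 0.6, -1.1]
grip_width: 0.0189
gripper_force: 39.4
```

```bash
python3 -m pendant '[[0,0,0,0,0,-0.04,255],[0,0,0,0,0,-0.04,255],[0,0,0,0,0,0,255]]'
```

```text
clock: 15.25
tcp_pos: [0.5023, 0.2897, 0.0306]
eef_rot: [-0.086, 0.996, -0.0, -0.0]
wrist_force: [-0.5, -0.2, 0.9]
grip_width: 0.0189
gripper_force: 39.4
```

```bash
python3 -m pendant '[[0,0,0,0,0,-0.04,255],[0,0,0,0,0,0,255]]'
```

```text
clock: 15.45
tcp_pos: [0.5023, 0.2897, 0.0296]
eef_rot: [-0.086, 0.996, -0.0, -0.0]
wrist_force: [0.0, -0.3, -0.7]
grip_width: 0.0192
gripper_force: 39.4
```

```bash
python3 -m pendant '[[0,0,0,0,0,-0.04,255],[0,0,0,0,0,0,255]]'
```

```text
clock: 15.65
tcp_pos: [0.5025, 0.2898, 0.029]
eef_rot: [-0.086, 0.996, 0.0, 0.0]
wrist_force: [-1.8, -0.4, 4.9]
grip_width: 0.0194
gripper_force: 40.1
```

Contact shows at about 5 N. I'll release slowly and back off.

```bash
python3 -m pendant '[[0,0,0,0,0,0,170],[0,0,0,0,0,0,150],[0,0,0,0,0,0,120],[0,0,0,0,0,0,80],[0,0,0,0,0,0,0],[0,0,0,0,0,0,0],[0,0,0,0,0,0,0]]' 20
python3 -m pendant '[[0,0,0,0,0,0.3,0],[0,0,0,0,0,0.6,0],[0,0,0,0,0,1,0],[0,0,0,0,0,1,0],[0,0,0,0,0,1,0],[0,0,0,0,0,1,0],[0,0,0,0,0,1,0],[0,0,0,0,0,0,0]]'
python3 - <<'E'
from tip import *
c=cap('wrist','w7');t=cap('scene','s7')
w=cv2.imread('pics/w7.png');q=cv2.resize(cv2.imread('pics/s7.png')[120:270,180:470],(560,420)[::1],interpolation=cv2.INTER_CUBIC)
cv2.imwrite('pics/w7s.png',cv2.resize(np.hstack([w,q]),(800,300)))
P=cloud(c);m=(P[...,2]>.04)&(P[...,2]<.055)&(abs(P[...,1]-.29)<.06)&(P[...,0]<.57)&(P[...,0]>.455);m[260:]=0
r=c['color'].astype(int);m&=(r[...,0]-r[...,2]>50)
Q=P[m];print(len(Q),Q.mean(0),cv2.minAreaRect(Q[:,:2].astype(np.float32)));A=np.c_[Q[:,0],Q[:,1],np.ones(len(Q))];print(np.linalg.lstsq(A,Q[:,2],rcond=None)[0])
E
```

```text
clock: 16.35
tcp_pos: [0.5024, 0.2897, 0.0287]
eef_rot: [-0.086, 0.996, 0.0, 0.0]
wrist_force: [-0.3, 0.6, 0.6]
grip_width: 0.0854
gripper_force: 0.0
clock: 17.15
tcp_pos: [0.5037, 0.2905, 0.1802]
eef_rot: [-0.086, 0.996, 0.001, 0.002]
wrist_force: [0.4, 1.0, 0.5]
grip_width: 0.0854
gripper_force: 0.0
3051 [0.50235196 0.28991503 0.04440774] ((0.5067856311798096, 0.29931387305259705), (0.06543957442045212, 0.10092972964048386), 83.55860900878906)
[0.00082233 0.00045723 0.04386208]
```

View pics/w7s.png

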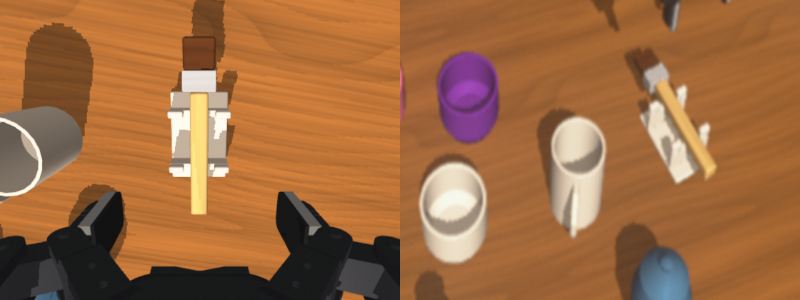

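The brush lies level in both notches with its top face at about 46 mm, so its centre is at 38 mm. It is central between the lugs, and the pot and mug stand upright. Handing in.

```bash
python3 -c "
from rig import ctrl
print(ctrl.close_job())"
```

```text
the job is handed in; nothing more can be done
None
```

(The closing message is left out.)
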